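# Close the oil tank's filler

### The job

Put the black filler cap back on the oil tank's filler neck and lock it: set it on squarely, press it lightly against its spring and turn it back (anticlockwise) until its lugs drop into the starts of the thread, then press it in and turn it clockwise until it stops, fully home, and let go. Do not force it, and leave the bottle, the flange and the wrench where they are.

Things in the scene. Friction and masses are not known exactly. Their poses are not given: they have to be found in the camera images.
- tank: Grey oil tank of a hydraulic unit, 162 x 212 x 90 mm high without fittings, fixed to the bench. Origin at the centre of its underside, z up. On its bright lid stand the round filler neck (at x -22, y -40 mm), a low round filter head and two small brass plugs; nothing on the lid is higher than the neck.
- filler_mouth (a point): Centre of the filler neck's open mouth at rim height, 117 mm above the bench, z up. Neck: upright aluminium tube, 44 mm outside, 27 mm high, fast in the tank, with a three-start part-turn thread round its top, 52 mm over the crests. The thread's pattern repeats every 120 degrees and stands at an unknown angle, new in each run; this frame does not show it.
- thread_crest (a point): On the neck's axis at the height of the level thread crests, 3 mm below the rim. Going clockwise seen from above each third has: a slot (40 deg), a thread (70 deg; 3.5 mm thick, its underside falls 2.4 mm more over 45 deg, then is level), a stop (10 deg, rim high). Lugs on the crests reach the slot only anticlockwise; clockwise they jam on the stop. A lug has 24 deg of play in a slot.
- cap: Black round cap, 62 mm across, 52 mm high, 0.11 to 0.18 kg, standing on its open end. Origin on the axis at the skirt's underside, z up. Skirt: 54 mm inside, 1 mm more than the crests all round, flared at its mouth. Origin's height against filler_mouth: lugs on the stops -3 mm, on the crests -6, below -13.5 they pass under the thread starts, -15.9 home; -18 is the lowest.
- cap_bar (a point): Middle of the straight finger bar on the cap's top, 41 mm above the cap's origin. The bar is 46 mm long (cap's x), 14 mm wide (y), 30 to 52 mm above the origin; the flat top face round it is at 30 mm. Grip it across, fingertips just over the face, with about 30 N; turning takes about 0.1 N m, and the stops are hard, so go on slowly there.
- cap_lugs (a point): On the cap's axis at the underside of its three inner lugs (3 mm above the origin; 16 deg wide, 4 mm high, 120 deg apart). A sprung seal plate inside meets the neck's rim at -5 mm with 2.4 N and adds 0.4 N per mm: 2.8 N on the crests, 7 N home. The cap will not drop by its weight: press with about 7 N. Crests feel hard; over the slots only the soft spring is felt. Locked, it stays.
- oil_bottle: Dark blue plastic bottle, 60 mm across, 135 mm high, standing loose behind the work. Origin at the centre of its underside. To be left alone.
- flange: Loose grey pipe flange, 90 mm across, 26 mm high, lying on the bench. Origin at the centre of its underside. To be left alone.
- wrench_b: Loose bright combination wrench, 175 mm long, lying near the bench's front edge. Origin at the centre of its underside. To be left alone.
Things that resemble listed ones, but are neither listed nor needed, are in the scene too. Several things have the shape of the cap; the one meant has the colours described above.

How it is judged:
On the way:
1. the cap is on the neck and its lugs have dropped from the crests into the slots (z of cap in the frame of filler_mouth below -0.0118 m and horizontal distance between cap and filler_mouth below 0.003 m), for 0.1 s.
At the end, for the whole second after the job is handed in: The cap sits locked on the filler neck: its underside at least 15.0 mm below the neck's rim (fully home is 15.9), within 3 mm of the neck's axis, upright within 0.05 rad and at rest, with nothing holding it down (z of cap in the frame of filler_mouth below -0.015 m and horizontal distance between cap and filler_mouth below 0.003 m and angle between cap's own z axis and vertical below 0.05 rad and linear speed of cap below 0.01 m/s); the robot touches nothing.
It fails at once if the cap was forced on the neck: pressed or twisted with over 60 N of contact force in all (at rest, locked, spring and stop alone make 14 to 25 N) (contact force between cap and tank above 60 N).
It fails at once if the bottle, the flange or the wrench was moved over 20 mm (distance of any of oil_bottle, flange, wrench_b from where it was at the start of the episode above 0.02 m).
It also fails if it takes over 72 s, if anything falls off the work surface, if the arm or the gripper's body presses on something with over 40 N, if the wrist force passes 120 N, or if a joint passes its speed limit or range.

### The arm

A 6-joint arm with a two-finger parallel gripper is mounted at the origin on a cart in front of the work surface, level with it; the furniture and walls round the work are solid. World frame = base frame: x ahead of the robot, y to its left, z up, the work surface at z = 0. Lengths are in m, angles in rad, forces in N, time in s.
With the tool pointing down it reaches from about 0.375 to 0.925 m from the base axis. Payload 5.7 kg.
Tool frame: the origin (TCP) lies on the mounting face of the last link; the fingertips stand 173 mm ahead of it and the grasp point (between the pads) lies 155 mm ahead of it; z points along the fingers, y is the line along which they close (so a half turn about z gives the same grasp; the last joint's range is limited). The gripper opens to 85 mm and grips with 20 to 120 N. Pads are 22 mm wide; open, the fingers measure 114 mm over their backs; the gripper's body (76 mm by 85 mm) begins 54 mm behind the grasp point. The pads swing forward as they close: fully open they stand 13 mm farther back than shut.
Start: joints at [-1.372, 0.359, 1.51, -0, 1.272, -0.115], TCP at [0.185, -0.571, 0.405] pointing down, gripper open.
Joint ranges: [-2.97, 2.97], [-1.01, 2.36], [0.21, 2.38], [-0.96, 4.11], [0.2, 2.71], [-2.98, 2.98]. Speed limits (rad/s): [2.39, 2.39, 3.14, 3.14, 3.14, 3.14].

### API

Orientations are given as [roll, pitch, yaw] about the fixed x, y, z axes, in that order (R = Rz(yaw) Ry(pitch) Rx(roll)).
In Python, from workcell import env gives the robot as it stands. The module is installed in compiled form; this text tells all that it offers.
- The arm moves only by the tool apply_moves, never from a script. Its argument "steps" is a list of rows, each a list of 7 numbers: the shift along the tool's x, y, z in m, then the turn, a rotation vector about the tool's x, y, z in rad, then the finger opening in m, from 0 to 0.0854. A call has 1 to 12 rows; each row shifts and turns the commanded pose from where the row before left it, along the tool's axes as they then stand; what a row does not reach is not made up. A row lasts 1/10 s, in which the tool goes at most 50 mm and 8.59 degrees, less where a joint would pass 70% of its speed; a pose out of reach is approached as far as the arm can. A call with a gripper value outside its range is refused whole. The fingers move at their own pace and stop on an object; the grip force is fixed at half the most. Time passes only in rows, so rows that do not move let the fingers close. It gives the time, the measured TCP pose, the force, the opening and the grip force at its end, in the units of the state.
- env.sense(): the state, without advancing time (a new reading comes with each control period).
- env.get_image(name): name is "scene" or "top"; returns (picture, depth): 400x640x3 uint8, red, green, blue; 400x640 float32, m along the optical axis (not along the pixel's ray), 0 where there is no reading.
- env.camera_model(name): a dict with "vertical_fov" (degrees; the focal length in pixels is half the picture's height over the tangent of half this angle, whatever the lens; pixels are square), "cx", "cy" (the principal point, pixels), "xyz" and "orientation" of the camera in the world. Camera axes: x right, y down, z forward; pixel columns grow to the right and rows downward; lengths in m; the calibration is good to about 2 mm. A picture is of the moment at which its call begins. camera_model takes no time and is no camera call.
- env.job_done(): hands the job in; it is judged then, once.
Trained networks look in the newest picture that a camera, given by its name, has taken for a name from the list of things; names that differ only in an ending like _2 or _b are one class to them, and where a whole thing is asked for, a point or a joint stands for the part that bears it (a point fixed in the world has none). Each returns a list of dicts, best first, with "confidence" (0 to 1); they miss things now and then, are a little off and sometimes report something else, mostly with a low value. They report only what shows in the picture. A call takes as long as a camera call. They do not tell look-alikes from the thing itself.
- env.masks_of(camera, thing): "region" (400x640 bool, what is visible of it) and "extent" ([left, top, width, height] in pixels, round what is visible of it).
The state is a dict: "time": time; "joints": joint angles; "qd": joint speeds; "joint_torque": joint torques, N m; "ee_pos": TCP position; "ee_rot": TCP orientation; "wrist_force": force on the tool from outside, world axes, zero at the start; "ft_torque": the same for the moment, N m; "gripper_width": finger opening in m; "grasp_force": force on a finger pad.
Only numpy, scipy, OpenCV 4.12 (cv2) and the standard library are available. Lean on these libraries where they do the work, as an engineer would, in place of code of your own. Each camera call takes 0.05 s, during which the arm holds its last target. There are 200 camera calls.

## Working session

There is one attempt and no reset: what is moved stays moved. The work goes in short steps, Python scripts to look and compute and a tool call to move; the robot and the scene stay as the last step left them, time stands still between calls to the robot, and variables do not carry over. Pictures are saved under pics/ and viewed, at most 10 in all, crops included, and the job is handed in when it is done.

Besides the shell and the picture viewer there is one more tool, called after "Emit:" as name(argument=value, ...) on one line, values as JSON. apply_moves: Moves the arm, as the interface text tells. Its arguments: {"type":"object","properties":{"steps":{"type":"array","items":{"type":"array","items":{"type":"number"}}}},"required":["steps"]}

```bash
mkdir -p pics; cat > h.py <<'E'
import numpy as np, cv2
from scipy.spatial.transform import Rotation as R
from workcell import env
def cloud(cam,depth):
    m=env.camera_model(cam); f=200/np.tan(np.radians(m["vertical_fov"])/2)
    v,u=np.mgrid[0:400,0:640]
    P=np.stack([(u-m["cx"])/f*depth,(v-m["cy"])/f*depth,depth],-1)
    return P@R.from_euler('xyz',m["orientation"]).as_matrix().T+np.array(m["xyz"])
E
python3 - <<'E'
from h import *
for c in("scene","top"):
    m=env.camera_model(c);print(c,m)
    im,d=env.get_image(c);cv2.imwrite(f"pics/{c}0.png",im[...,::-1]);np.savez(f"{c}0.npz",im=im,d=d)
    P=cloud(c,d)
    for t in("cap","tank","oil_bottle","flange"):
        for r in env.masks_of(c,t)[:4]:
            g=r["region"]&(d>0);q=P[g]
            print(t,round(r["confidence"],2),r["extent"],im[g].mean(0).round(),q.min(0).round(3),q.max(0).round(3),np.median(q,0).round(3))
s=env.sense();print(s)
E
```

```text
scene {'vertical_fov': 56.52154383109851, 'cx': 323.60757395921945, 'cy': 199.4571094242869, 'xyz': array([0.12964854, 0.60330292, 0.56792811]), 'orientation': array([-2.19430207,  0.02265749, -2.49607185])}
cap 0.87 [330.9, 179.3, 24.4, 24.6] [49. 46. 49.] [ 0.543 -0.114 -0.002] [ 0.605 -0.013  0.053] [ 0.567 -0.029  0.029]
cap 0.72 [364.2, 194.7, 20.9, 30.7] [ 48.  84. 168.] [ 0.44  -0.114 -0.002] [0.524 0.001 0.053] [ 0.465 -0.018  0.029]
tank 0.92 [198.4, 185.8, 131.6, 94.1] [170. 170. 176.] [ 0.432  0.001 -0.003] [0.785 0.314 0.165] [0.578 0.234 0.09 ]
tank 0.56 [344.7, 246.9, 40.5, 58.5] [202. 198. 194.] [ 0.364  0.055 -0.003] [0.414 0.227 0.011] [0.387 0.152 0.006]
oil_bottle 0.87 [280.6, 136.6, 23.1, 52.0] [46. 52. 90.] [ 0.705 -0.185 -0.005] [ 0.908 -0.     0.136] [ 0.722 -0.016  0.07 ]
flange 0.58 [304.4, 158.4, 25.0, 22.8] [114. 110. 107.] [ 0.679 -0.187 -0.003] [ 0.782 -0.044  0.04 ] [ 0.712 -0.11   0.011]
top {'vertical_fov': 47.55258828774162, 'cx': 319.213783833174, 'cy': 201.18071181792968, 'xyz': array([0.49706953, 0.05225144, 1.03005544]), 'orientation': array([-3.0
[... 775 characters left out ...]
': 0.5, 'joints': array([-1.37213540e+00,  3.58819931e-01,  1.51042045e+00,  2.92280616e-06,
        1.27254155e+00, -1.15127840e-01]), 'qd': array([-1.63226575e-03, -6.30131225e-05, -5.03661925e-04, -2.89707531e-04,
       -2.35374078e-03, -7.17287253e-05]), 'joint_torque': array([-5.41786358e-04, -5.27137470e+01, -2.78786588e+01, -2.98932882e-04,
        3.53198338e-03,  2.14727777e-05]), 'ee_pos': array([ 0.18517087, -0.57068386,  0.4046471 ]), 'ee_rot': array([-3.14140495e+00, -2.45183741e-05,  3.13787907e-01]), 'wrist_force': array([0.35428218, 0.10035382, 0.77056611]), 'ft_torque': array([-0.02887416,  0.00815182, -0.04605283]), 'grasp_force': 0.0, 'gripper_width': 0.08514176648025647}
```

View pics/scene0.png

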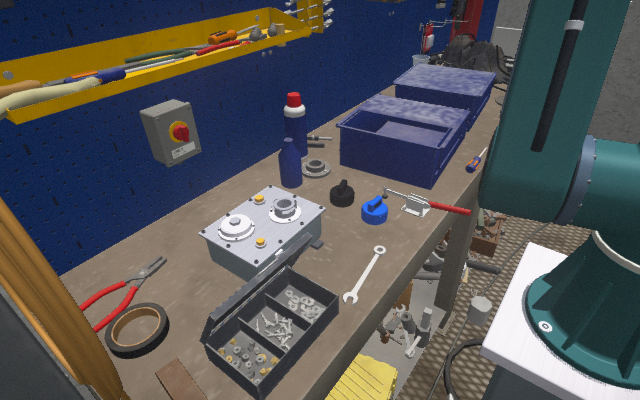

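View pics/top0.png

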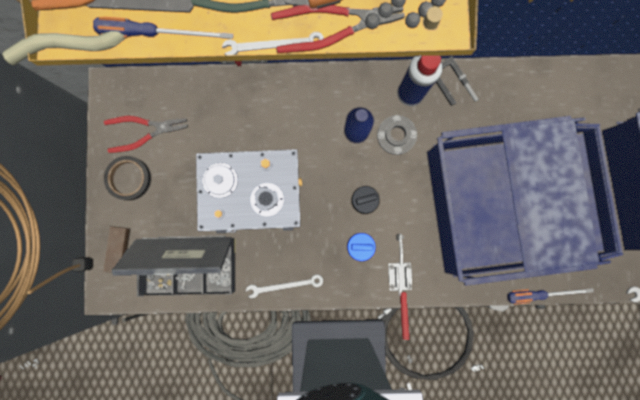

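The scene view shows the black cap at about (342,193), the blue look-alike at (374,211) and the neck at (286,205). In the top view the black cap is at (366,200), with its bar nearly along the columns. The neck is at (267,199) and the bottle at (359,125).

```bash
python3 - <<'E'
from h import *
D={c:np.load(c+"0.npz") for c in("top","scene")}
for c in D:
    P=cloud(c,D[c]["d"]);Q=P.reshape(-1,3)
    print(c,"bench z",np.median(Q[(abs(Q[:,0]-.5)<.02)&(abs(Q[:,1]-.06)<.02),2]))
    k=Q[(np.hypot(Q[:,0]-.576,Q[:,1]+.047)<.045)]
    face=k[(k[:,2]>.024)&(k[:,2]<.036)];bar=k[(k[:,2]>.046)&(k[:,2]<.058)]
    for n,q in(("face",face),("bar",bar)):
        xy=q[:,:2].astype(np.float32)
        print(n,len(q),np.median(q[:,2]).round(4),cv2.minEnclosingCircle(xy),cv2.minAreaRect(xy))
    lid=Q[(abs(Q[:,2]-.09)<.006)&(Q[:,0]>.48)&(Q[:,0]<.72)&(Q[:,1]>.07)&(Q[:,1]<.33)]
    print("lid",len(lid),cv2.minAreaRect(lid[:,:2].astype(np.float32)),np.median(lid[:,2]))
    n=Q[(Q[:,2]>.107)&(Q[:,2]<.125)&(Q[:,0]>.5)&(Q[:,0]<.7)&(Q[:,1]>.07)&(Q[:,1]<.33)]
    print("neck",len(n),np.median(n,0),cv2.minEnclosingCircle(n[:,:2].astype(np.float32)),n[:,:2].min(0),n[:,:2].max(0))
im=D["top"]["im"]
a=cv2.resize(im[175:225,340:390],(400,400),interpolation=cv2.INTER_CUBIC);b=cv2.resize(im[175:225,242:292],(400,400),interpolation=cv2.INTER_CUBIC)
cv2.imwrite("pics/crop1.png",np.hstack([a,b])[...,::-1])
E
```

```text
top bench z 1.030055437396508
face 475 0.03 ((0.5780068635940552, -0.04656783118844032), 0.03178447112441063) ((0.5780601501464844, -0.04662546515464783), (0.06047707051038742, 0.060232505202293396), 89.41307830810547)
bar 134 0.0517 ((0.5782379508018494, -0.046428557485342026), 0.022945165634155273) ((0.5778451561927795, -0.046533022075891495), (0.013803254812955856, 0.04521773010492325), 14.89199447631836)
lid 6407 ((0.5806652307510376, 0.21450954675674438), (0.19877077639102936, 0.23268036544322968), 1.0736536979675293) 0.09030585836959326
neck 945 [0.60752282 0.24850299 0.11154458] ((0.5990282297134399, 0.21426904201507568), 0.08030502498149872) [0.55218949 0.13892386] [0.64968038 0.28883272]
scene bench z -0.0008148321766983657
face 216 0.0291 ((0.5740652084350586, -0.04446020349860191), 0.031963247805833817) ((0.5741786360740662, -0.042382970452308655), (0.059065915644168854, 0.05564632639288902), 34.20016098022461)
bar 67 0.0508 ((0.5757939219474792, -0.04313953220844269), 0.022152531892061234) ((0.5746283531188965, -0.043533168733119965), (0.013818277046084404, 0.04370126128196716), 15.856039047241211)
lid 4147 ((0.580024778842926, 0.2147681713104248), (0.19694097340106964, 0.23378369212150574), 1.344273567199707) 0.08970434584751857
neck 723 [0.60031609 0.24970156 0.11029665] ((0.5954231023788452, 0.21680140495300293), 0.08038319647312164) [0.54926166 0.13851111] [0.64626693 0.29234642]
```

View pics/crop1.png

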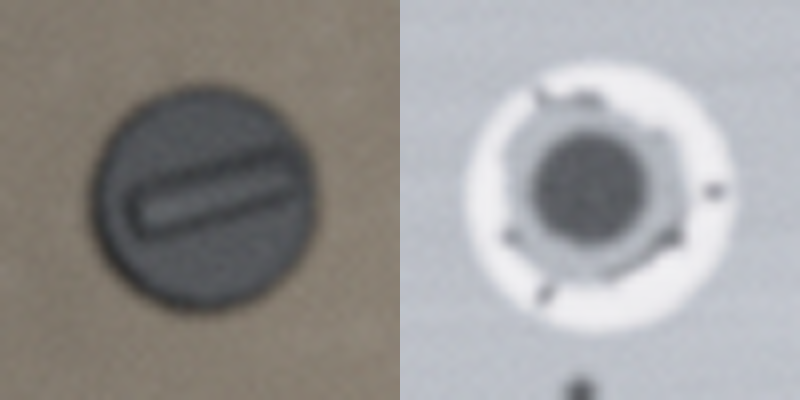

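The crop shows the bar running about 15° from horizontal in the image, with its middle near (214,192). The neck's bore is centred near (588,188) in the crop, and three dark marks about 120° apart surround it.

```bash
python3 - <<'E'
from h import *
def ray(c,u,v,z):
    m=env.camera_model(c); f=200/np.tan(np.radians(m["vertical_fov"])/2)
    d=R.from_euler('xyz',m["orientation"]).apply([(u-m["cx"])/f,(v-m["cy"])/f,1]);o=np.array(m["xyz"])
    return (o+d*(z-o[2])/d[2]).round(4)
for c,(u0,v0) in(("top",(267,199)),("scene",(286,205))):
    D=np.load(c+"0.npz");im,d=D["im"],D["d"];P=cloud(c,d);Q=P.reshape(-1,3)
    # rim ring points
    n=Q[(Q[:,2]>.1135)&(Q[:,2]<.1215)&(np.hypot(Q[:,0]-.56,Q[:,1]-.175)<.045)]
    xy=n[:,:2].astype(np.float32);A=np.c_[2*xy,np.ones(len(xy))]
    print(c,"rim",len(n),n.mean(0).round(4),cv2.minEnclosingCircle(xy))
    # dark bore
    g=cv2.cvtColor(im,cv2.COLOR_RGB2GRAY);roi=np.zeros_like(g);cv2.circle(roi,(u0,v0),12,255,-1)
    b=((g<125)&(roi>0)).astype(np.uint8);k,l,s,ce=cv2.connectedComponentsWithStats(b)
    for i in range(1,k):
        if s[i,4]>15: print(" bore",s[i],ce[i].round(2),ray(c,*ce[i],.117))
    m=np.zeros((400,640),np.uint8);lid=(abs(P[...,2]-.0903)<.004)&(P[...,0]>.49)&(P[...,0]<.69)&(P[...,1]>.09)&(P[...,1]<.33)
    m[lid]=1;m=cv2.morphologyEx(m,cv2.MORPH_OPEN,np.ones((3,3)))
    k,l,s,ce=cv2.connectedComponentsWithStats(m);i=1+s[1:,4].argmax()
    q=P[l==i][:,:2].astype(np.float32);r=cv2.minAreaRect(q);print(" lid",r)
    a=np.radians(r[2]);a=(a+np.pi/4)%(np.pi/2)-np.pi/4
    print(" neck from lid",a,np.array(r[0])+R.from_euler('z',a).apply([-.022,-.040,0])[:2])
E
```

```text
top rim 265 [0.5769 0.1646 0.1168] ((0.5774336457252502, 0.16407746076583862), 0.02574017085134983)
 bore [259 192  13  13 139] [265.14 198.07] [0.5784 0.1648 0.117 ]
 lid ((0.5990504622459412, 0.20462554693222046), (0.1623769998550415, 0.21222680807113647), 1.0736536979675293)
 neck from lid 0.018738792055746134 [0.57780383 0.16422034]
scene rim 174 [0.5733 0.1675 0.1159] ((0.574226975440979, 0.16597123444080353), 0.0257549025118351)
 bore [277 199  14   9  85] [283.75 203.09] [0.5744 0.166  0.117 ]
 bore [275 208  20  10  78] [284.71 212.88] [0.5508 0.1895 0.117 ]
 lid ((0.5966629385948181, 0.2054445892572403), (0.16447584331035614, 0.21420201659202576), 1.2246209383010864)
 neck from lid 0.02137366746221625 [0.57552285 0.16498354]
```

Emit:
apply_moves(steps=[[0, 0, 0, 0, 0, -0.14, 0.0854]])

```text
time: 0.6
ee_pos: [0.1852, -0.5707, 0.4047]
ee_rot: [-3.141, -0.0, 0.456]
wrist_force: [0.2, -0.5, 0.4]
gripper_width: 0.0856
grasp_force: 0.0
```

```bash
cat >> h.py <<'E'
def delta(target,yaw=None):
    s=env.sense();M=R.from_euler('xyz',s["ee_rot"]).as_matrix()
    return s["ee_pos"].round(4),s["ee_rot"].round(4),(M.T@(np.array(target)-s["ee_pos"])).round(4)
E
python3 - <<'E'
from h import *
P=cloud("top",np.load("top0.npz")["d"]).reshape(-1,3)
for y in np.arange(-.6,.1,.05):
    q=P[(abs(P[:,1]-y)<.025)&(P[:,0]>.15)&(P[:,0]<.75)];print(round(y,2),q[q[:,2]<.9][:,2].max().round(3),end='; ')
E
```

```text
-0.6 0.133; -0.55 0.082; -0.5 0.135; -0.45 0.136; -0.4 0.137; -0.35 0.137; -0.3 0.135; -0.25 0.134; -0.2 0.135; -0.15 0.051; -0.1 0.055; -0.05 0.329; 0.0 0.319; 0.05 0.3;
```

Emit:
apply_moves(steps=[[0, 0, 0, 0, 0, -0.14, 0.0854], [0, 0, 0, 0, 0, -0.14, 0.0854], [0, 0, 0, 0, 0, -0.14, 0.0854], [0, 0, 0, 0, 0, -0.14, 0.0854], [0, 0, 0, 0, 0, -0.14, 0.0854], [0, 0, 0, 0, 0, -0.14, 0.0854], [0, 0, 0, 0, 0, -0.14, 0.0854], [0, 0, 0, 0, 0, -0.14, 0.0854], [0, 0, 0, 0, 0, -0.14, 0.0854], [0, 0, 0, 0, 0, -0.12, 0.0854]])

```text
time: 1.6
ee_pos: [0.1852, -0.5707, 0.4047]
ee_rot: [-3.142, -0.0, 1.839]
wrist_force: [0.4, -0.1, 0.2]
gripper_width: 0.0853
grasp_force: 0.0
```

```bash
python3 -c "
from h import *
print(*delta([.5767,-.0452,.4047]))"
```

```text
[ 0.1852 -0.5707  0.4047] [-3.1416e+00 -1.0000e-04  1.8393e+00] [0.4028 0.5169 0.    ]
```

Emit:
apply_moves(steps=[[0.029, 0.037, 0, 0, 0, 0, 0.0854], [0.029, 0.037, 0, 0, 0, 0, 0.0854], [0.029, 0.037, 0, 0, 0, 0, 0.0854], [0.029, 0.037, 0, 0, 0, 0, 0.0854], [0.029, 0.037, 0, 0, 0, 0, 0.0854], [0.029, 0.037, 0, 0, 0, 0, 0.0854], [0.029, 0.037, 0, 0, 0, 0, 0.0854], [0.029, 0.037, 0, 0, 0, 0, 0.0854], [0.029, 0.037, 0, 0, 0, 0, 0.0854], [0.029, 0.037, 0, 0, 0, 0, 0.0854], [0.029, 0.037, 0, 0, 0, 0, 0.0854], [0.029, 0.037, 0, 0, 0, 0, 0.0854]])

```text
time: 2.8
ee_pos: [0.5244, -0.1174, 0.405]
ee_rot: [3.141, 0.0, 1.834]
wrist_force: [1.0, -1.3, -0.6]
gripper_width: 0.0853
grasp_force: 0.0
```

```bash
python3 -c "
from h import *
print(*delta([.5767,-.0452,.206]))"
```

```text
[ 0.5244 -0.1174  0.405 ] [3.1411e+00 4.0000e-04 1.8339e+00] [0.0562 0.0692 0.199 ]
```

Emit:
apply_moves(steps=[[0.02, 0.027, 0, 0, 0, 0, 0.06], [0.02, 0.026, 0, 0, 0, 0, 0.06], [0.015, 0.02, 0, 0, 0, 0, 0.06], [0, 0, 0.03, 0, 0, 0, 0.06], [0, 0, 0.03, 0, 0, 0, 0.06], [0, 0, 0.03, 0, 0, 0, 0.06], [0, 0, 0.03, 0, 0, 0, 0.06], [0, 0, 0.02, 0, 0, 0, 0.06], [0, 0, 0, 0, 0, 0, 0.06], [0, 0, 0, 0, 0, 0, 0.06]])

```text
time: 3.8
ee_pos: [0.5798, -0.0472, 0.2649]
ee_rot: [-3.141, -0.0, 1.834]
wrist_force: [0.8, 0.2, 1.5]
gripper_width: 0.0601
grasp_force: 0.0
```

```bash
python3 -c "
from h import *
print(*delta([.5767,-.0452,.206]))
im,d=env.get_image('scene');cv2.imwrite('pics/s1.png',cv2.resize(im[110:270,220:460],(720,480))[...,::-1])"
```

```text
[ 0.5798 -0.0472  0.2649] [-3.1412e+00 -3.0000e-04  1.8338e+00] [ 0.0027 -0.0025  0.0589]
```

View pics/s1.png

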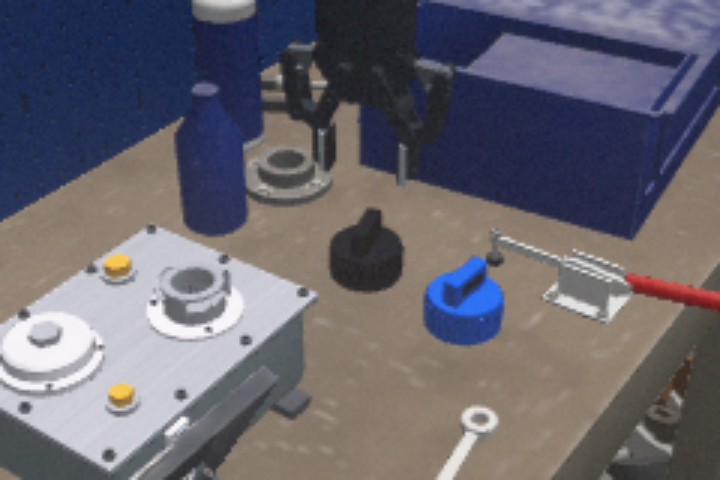

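The open fingers stand above the black cap at about (365,150), aligned across its bar at (370,230).

Emit:
apply_moves(steps=[[0.003, -0.0025, 0.01, 0, 0, 0, 0.06], [0, 0, 0.02, 0, 0, 0, 0.06], [0, 0, 0.015, 0, 0, 0, 0.05], [0, 0, 0.008, 0, 0, 0, 0.05], [0, 0, 0.005, 0, 0, 0, 0.05], [0, 0, 0, 0, 0, 0, 0.05]])

```text
time: 4.45
ee_pos: [0.5764, -0.0448, 0.2066]
ee_rot: [-3.141, -0.0, 1.834]
wrist_force: [0.2, -0.8, -0.9]
gripper_width: 0.0501
grasp_force: 0.0
```

Emit:
apply_moves(steps=[[0, 0, 0, 0, 0, 0, 0.03], [0, 0, 0, 0, 0, 0, 0.02], [0, 0, 0, 0, 0, 0, 0.012], [0, 0, 0, 0, 0, 0, 0.01], [0, 0, 0, 0, 0, 0, 0.008], [0, 0, 0, 0, 0, 0, 0.008]])

```text
time: 5.05
ee_pos: [0.5768, -0.0449, 0.2075]
ee_rot: [3.14, 0.001, 1.834]
wrist_force: [-0.3, 1.0, 5.7]
gripper_width: 0.0123
grasp_force: 59.0
```

Emit:
apply_moves(steps=[[0, 0, -0.005, 0, 0, 0, 0.008], [0, 0, -0.02, 0, 0, 0, 0.008], [0, 0, -0.03, 0, 0, 0, 0.008], [0, 0, -0.04, 0, 0, 0, 0.008], [0, 0, -0.04, 0, 0, 0, 0.008], [0, 0, -0.025, 0, 0, 0, 0.008], [0, 0, 0, 0, 0, 0, 0.008]])

```text
time: 5.75
ee_pos: [0.5777, -0.0451, 0.3709]
ee_rot: [3.135, 0.003, 1.834]
wrist_force: [0.3, 0.7, -2.4]
gripper_width: 0.0124
grasp_force: 58.8
```

```bash
python3 -c "
from h import *
print(*delta([.5765,.165,.367]));print(env.sense()['grasp_force'],env.sense()['wrist_force'])"
```

```text
[ 0.5777 -0.0451  0.3709] [3.1347 0.0032 1.8338] [0.2032 0.0534 0.0036]
58.79149854183197 [ 0.25355848  0.6920619  -2.39261451]
```

Emit:
apply_moves(steps=[[0.02, 0.005, 0, 0, 0, 0, 0.008], [0.04, 0.0105, 0, 0, 0, 0, 0.008], [0.04, 0.0105, 0, 0, 0, 0, 0.008], [0.04, 0.0105, 0, 0, 0, 0, 0.008], [0.04, 0.0105, 0, 0, 0, 0, 0.008], [0.0232, 0.006, 0, 0, 0, 0, 0.008], [0, 0, 0, 0, 0, 0, 0.008], [0, 0, 0, 0, 0, 0, 0.008], [0, 0, 0, 0, 0, 0, 0.008]])

```text
time: 6.65
ee_pos: [0.5745, 0.1643, 0.3657]
ee_rot: [-3.14, 0.0, 1.833]
wrist_force: [1.5, 0.8, -1.7]
gripper_width: 0.013
grasp_force: 58.7
```

```bash
python3 - <<'E'
from h import *
print(*delta([.5765,.165,.345]))
im,d=env.get_image('scene');P=cloud('scene',d);np.savez("s2.npz",im=im,d=d)
cv2.imwrite('pics/s2.png',cv2.resize(im[110:270,180:420],(720,480),interpolation=cv2.INTER_CUBIC)[...,::-1])
E
```

```text
[0.5745 0.1643 0.3657] [-3.1396e+00  2.0000e-04  1.8333e+00] [0.0002 0.0022 0.0207]
```

View pics/s2.png

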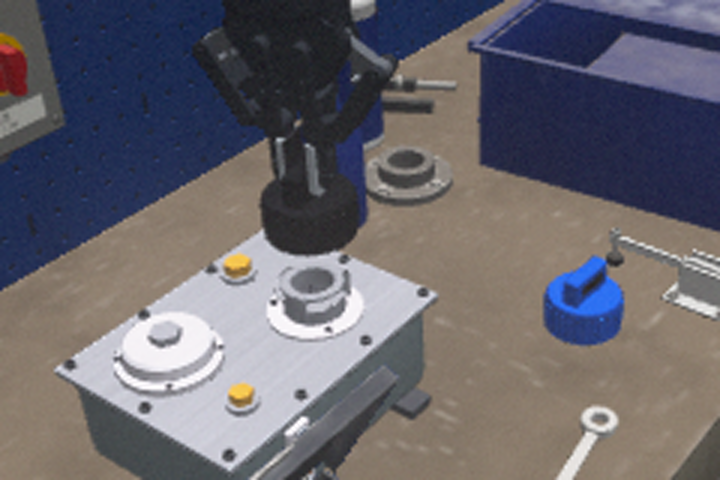

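The cap hangs upright in the gripper at about (309,215), above the neck at (315,295).

```bash
python3 - <<'E'
from h import *
from scipy.optimize import least_squares
def fit(f,z0,z1,c0):
    D=np.load(f);P=cloud('scene',D['d']).reshape(-1,3)
    q=P[(P[:,2]>z0)&(P[:,2]<z1)&(np.hypot(P[:,0]-c0[0],P[:,1]-c0[1])<.042)]
    r=least_squares(lambda p:np.hypot(q[:,0]-p[0],q[:,1]-p[1])-.031,c0,loss='soft_l1',f_scale=.001)
    # inside points are top face -> keep |res| small
    for _ in range(3):
        k=q[abs(np.hypot(q[:,0]-r.x[0],q[:,1]-r.x[1])-.031)<.003]
        r=least_squares(lambda p:np.hypot(k[:,0]-p[0],k[:,1]-p[1])-.031,r.x)
    print(f,len(q),len(k),r.x.round(4),np.std(r.fun).round(4),k[:,2].min(),k[:,2].max())
    return r.x
fit("scene0.npz",.006,.025,(.575,-.0445));fit("s2.npz",.165,.186,(.575,.165))
# silhouette height check
P=cloud('scene',np.load("s2.npz")['d']).reshape(-1,3)
q=P[np.hypot(P[:,0]-.575,P[:,1]-.165)<.035];z=q[:,2];print(np.histogram(z,bins=np.arange(.09,.26,.01)))
f=q[(z>.184)&(z<.196)];print(np.median(f[:,2]),cv2.minEnclosingCircle(f[:,:2].astype(np.float32)))
E
```

```text
scene0.npz 148 144 [ 0.5763 -0.0453] 0.0011 0.00604795583910489 0.024829560764480396
s2.npz 310 309 [0.573  0.1631] 0.001 0.1650578250450374 0.18599259208803293
(array([279, 137, 241,   0,   0,   0,  24, 131, 134, 339,  61, 121, 120,
       104,  97, 181]), array([0.09, 0.1 , 0.11, 0.12, 0.13, 0.14, 0.15, 0.16, 0.17, 0.18, 0.19,
       0.2 , 0.21, 0.22, 0.23, 0.24, 0.25]))
0.18755419580883703 ((0.5710667967796326, 0.16491495072841644), 0.0309549979865551)
```

Emit:
apply_moves(steps=[[0, 0.0025, 0, 0, 0, 0, 0.008], [0, 0, 0.015, 0, 0, 0, 0.008], [0, 0, 0.012, 0, 0, 0, 0.008], [0, 0, 0.005, 0, 0, 0, 0.008], [0, 0, 0, 0, 0, 0, 0.008], [0, 0, 0, 0, 0, 0, 0.008], [0, 0, 0, 0, 0, 0, 0.008]])

```text
time: 7.4
ee_pos: [0.5775, 0.1658, 0.3353]
ee_rot: [3.141, 0.0, 1.834]
wrist_force: [0.7, -0.8, -1.2]
gripper_width: 0.0124
grasp_force: 58.7
```

Emit:
apply_moves(steps=[[0, -0.0008, 0.004, 0, 0, 0, 0.008], [0, 0, 0.003, 0, 0, 0, 0.008], [0, 0, 0.002, 0, 0, 0, 0.008], [0, 0, 0.002, 0, 0, 0, 0.008], [0, 0, 0, 0, 0, 0, 0.008], [0, 0, 0, 0, 0, 0, 0.008]])

```text
time: 8.0
ee_pos: [0.5765, 0.1655, 0.3237]
ee_rot: [-3.141, -0.0, 1.834]
wrist_force: [-0.2, -0.7, -1.7]
gripper_width: 0.0125
grasp_force: 58.7
```

Emit:
apply_moves(steps=[[0, 0, 0.001, 0, 0, 0, 0.008], [0, 0, 0.001, 0, 0, 0, 0.008], [0, 0, 0, 0, 0, 0, 0.008]])

```text
time: 8.3
ee_pos: [0.5764, 0.1656, 0.3216]
ee_rot: [-3.141, -0.0, 1.834]
wrist_force: [-0.0, -0.2, -2.5]
gripper_width: 0.0122
grasp_force: 58.7
```

Emit:
apply_moves(steps=[[0, 0, 0.001, 0, 0, 0, 0.008], [0, 0, 0.001, 0, 0, 0, 0.008], [0, 0, 0, 0, 0, 0, 0.008]])

```text
time: 8.6
ee_pos: [0.5767, 0.1657, 0.3198]
ee_rot: [3.141, -0.0, 1.834]
wrist_force: [1.2, 1.4, -1.5]
gripper_width: 0.0126
grasp_force: 58.8
```

Emit:
apply_moves(steps=[[0, 0, 0.001, 0, 0, 0, 0.008], [0, 0, 0, 0, 0, 0, 0.008]])

```text
time: 8.8
ee_pos: [0.5768, 0.1657, 0.3191]
ee_rot: [3.14, -0.0, 1.834]
wrist_force: [1.2, 1.0, 0.8]
gripper_width: 0.0126
grasp_force: 59.2
```

Emit:
apply_moves(steps=[[0, 0, 0.001, 0, 0, 0, 0.008], [0, 0, 0, 0, 0, 0, 0.008]])

```text
time: 9.0
ee_pos: [0.5768, 0.1657, 0.3181]
ee_rot: [3.14, -0.0, 1.834]
wrist_force: [1.6, 1.9, 3.7]
gripper_width: 0.0125
grasp_force: 59.5
```

Emit:
apply_moves(steps=[[0, 0, 0.001, 0, 0, 0, 0.008], [0, 0, 0, 0, 0, 0, 0.008]])

```text
time: 9.2
ee_pos: [0.5768, 0.1657, 0.3171]
ee_rot: [3.14, -0.0, 1.834]
wrist_force: [0.7, 1.7, 4.0]
gripper_width: 0.0123
grasp_force: 59.6
```

Emit:
apply_moves(steps=[[0, 0, 0.001, 0, 0, 0, 0.008], [0, 0, 0, 0, 0, 0, 0.008]])

```text
time: 9.4
ee_pos: [0.5768, 0.1657, 0.316]
ee_rot: [3.14, -0.0, 1.834]
wrist_force: [0.9, 2.0, 4.5]
gripper_width: 0.0125
grasp_force: 59.6
```

Emit:
apply_moves(steps=[[0, 0, 0.001, 0, 0, 0, 0.008], [0, 0, 0.001, 0, 0, 0, 0.008], [0, 0, 0, 0, 0, 0, 0.008]])

```text
time: 9.7
ee_pos: [0.5768, 0.1657, 0.3141]
ee_rot: [3.14, -0.0, 1.834]
wrist_force: [1.8, 3.1, 5.3]
gripper_width: 0.0127
grasp_force: 59.7
```

Emit:
apply_moves(steps=[[0, 0, 0.001, 0, 0, 0, 0.008], [0, 0, 0.001, 0, 0, 0, 0.008], [0, 0, 0.001, 0, 0, 0, 0.008], [0, 0, 0, 0, 0, 0, 0.008]])

```text
time: 10.1
ee_pos: [0.5768, 0.1657, 0.3112]
ee_rot: [3.14, -0.0, 1.834]
wrist_force: [1.3, 2.3, 5.3]
gripper_width: 0.0124
grasp_force: 59.9
```

Emit:
apply_moves(steps=[[0, 0, 0.001, 0, 0, 0, 0.008], [0, 0, 0.001, 0, 0, 0, 0.008], [0, 0, 0, 0, 0, 0, 0.008]])

```text
time: 10.4
ee_pos: [0.5768, 0.1657, 0.3093]
ee_rot: [3.14, -0.0, 1.834]
wrist_force: [0.3, 1.9, 6.9]
gripper_width: 0.0128
grasp_force: 60.0
```

Emit:
apply_moves(steps=[[0, 0, 0.001, 0, 0, 0, 0.008], [0, 0, 0, 0, 0, 0, 0.008]])

```text
time: 10.6
ee_pos: [0.5768, 0.1657, 0.3084]
ee_rot: [3.14, -0.0, 1.834]
wrist_force: [0.3, 2.2, 7.5]
gripper_width: 0.0124
grasp_force: 60.1
```

Emit:
apply_moves(steps=[[0, 0, 0.0008, 0, 0, 0, 0.008], [0, 0, 0, 0, 0, 0, 0.008]])

```text
time: 10.8
ee_pos: [0.5768, 0.1657, 0.3076]
ee_rot: [3.14, -0.0, 1.834]
wrist_force: [0.9, 2.4, 7.8]
gripper_width: 0.0125
grasp_force: 60.2
```

Emit:
apply_moves(steps=[[0, 0, 0, 0, 0, 0.05, 0.008], [0, 0, 0, 0, 0, 0.05, 0.008], [0, 0, 0, 0, 0, 0.05, 0.008], [0, 0, 0, 0, 0, 0.05, 0.008], [0, 0, 0, 0, 0, 0.05, 0.008], [0, 0, 0, 0, 0, 0.05, 0.008], [0, 0, 0, 0, 0, 0, 0.008]])

```text
time: 11.5
ee_pos: [0.5765, 0.1653, 0.3072]
ee_rot: [3.141, 0.001, 1.533]
wrist_force: [-0.5, -0.1, 6.2]
gripper_width: 0.0124
grasp_force: 59.8
```

```bash
python3 -c "
from h import *
s=env.sense();print(s['ft_torque'],s['wrist_force'],s['ee_rot'],s['joints'])"
```

```text
[ 0.04054764 -0.04558542  0.02830653] [-0.51798129 -0.14587337  6.18230028] [3.14120475e+00 5.41702097e-04 1.53287000e+00] [ 1.64349786e-01  4.58650761e-01  1.61706678e+00 -6.95463738e-04
  1.06560405e+00  2.02612516e-01]
```

Emit:
apply_moves(steps=[[0, 0, 0, 0, 0, 0.04, 0.008], [0, 0, 0, 0, 0, 0.04, 0.008], [0, 0, 0, 0, 0, 0.04, 0.008], [0, 0, 0, 0, 0, 0.04, 0.008], [0, 0, 0, 0, 0, 0.04, 0.008], [0, 0, 0, 0, 0, 0.04, 0.008], [0, 0, 0, 0, 0, 0, 0.008]])

```text
time: 12.2
ee_pos: [0.5765, 0.1654, 0.3072]
ee_rot: [3.141, 0.0, 1.293]
wrist_force: [0.8, 0.5, 6.3]
gripper_width: 0.0128
grasp_force: 59.8
```

```bash
python3 -c "
from h import *
s=env.sense();print(s['ft_torque'],s['wrist_force'],s['ee_rot'])"
```

```text
[ 0.17070417 -0.04180468 -0.08885631] [0.80234961 0.510828   6.25979914] [3.14112405e+00 2.58619507e-04 1.29304278e+00]
```

Emit:
apply_moves(steps=[[0, 0, 0, 0, 0, 0.04, 0.008], [0, 0, 0, 0, 0, 0.04, 0.008], [0, 0, 0, 0, 0, 0.04, 0.008], [0, 0, 0, 0, 0, 0.04, 0.008], [0, 0, 0, 0, 0, 0.04, 0.008], [0, 0, 0, 0, 0, 0, 0.008]])

```text
time: 12.8
ee_pos: [0.5766, 0.1654, 0.3073]
ee_rot: [3.141, 0.0, 1.093]
wrist_force: [0.5, 1.0, 5.2]
gripper_width: 0.0129
grasp_force: 59.8
```

```bash
python3 -c "
from h import *
s=env.sense();print(s['ft_torque'],s['wrist_force'],s['ee_rot'])"
```

```text
[ 0.10330724 -0.11512295 -0.05296339] [0.52660781 1.03331062 5.24468349] [3.14092409e+00 1.19094263e-04 1.09305037e+00]
```

Emit:
apply_moves(steps=[[0, 0, 0, 0, 0, 0.03, 0.008], [0, 0, 0, 0, 0, 0.03, 0.008], [0, 0, 0, 0, 0, 0.03, 0.008], [0, 0, 0, 0, 0, 0.03, 0.008], [0, 0, 0, 0, 0, 0, 0.008]])

```text
time: 13.3
ee_pos: [0.5766, 0.1655, 0.3073]
ee_rot: [3.141, -0.0, 0.973]
wrist_force: [0.3, 1.6, 6.7]
gripper_width: 0.0128
grasp_force: 59.8
```

```bash
python3 -c "
from h import *
s=env.sense();print(s['ft_torque'],s['wrist_force'],s['ee_rot'])"
```

```text
[ 0.24706965 -0.1560148  -0.03599375] [0.26781948 1.6332999  6.73040638] [ 3.14099257e+00 -3.71340314e-04  9.73335618e-01]
```

Emit:
apply_moves(steps=[[0, 0, 0, 0, 0, 0.03, 0.008], [0, 0, 0, 0, 0, 0.03, 0.008], [0, 0, 0, 0, 0, 0.03, 0.008], [0, 0, 0, 0, 0, 0.03, 0.008], [0, 0, 0, 0, 0, 0.03, 0.008], [0, 0, 0, 0, 0, 0.03, 0.008], [0, 0, 0, 0, 0, 0.03, 0.008], [0, 0, 0, 0, 0, 0.03, 0.008], [0, 0, 0, 0, 0, 0, 0.008]])

```text
time: 14.2
ee_pos: [0.5767, 0.1654, 0.3073]
ee_rot: [3.141, -0.001, 0.733]
wrist_force: [0.3, 1.1, 5.4]
gripper_width: 0.0126
grasp_force: 59.8
```

```bash
python3 -c "
from h import *
s=env.sense();print(s['ft_torque'],s['wrist_force'],s['ee_rot'])"
```

```text
[ 0.19746033 -0.15679172 -0.00118854] [0.28297938 1.08123272 5.3984177 ] [ 3.14078483e+00 -5.34394843e-04  7.33362741e-01]
```

Turned 63° so far. I'll go slower towards the stop.

Emit:
apply_moves(steps=[[0, 0, 0, 0, 0, 0.02, 0.008], [0, 0, 0, 0, 0, 0.02, 0.008], [0, 0, 0, 0, 0, 0.02, 0.008], [0, 0, 0, 0, 0, 0.02, 0.008], [0, 0, 0, 0, 0, 0.02, 0.008], [0, 0, 0, 0, 0, 0, 0.008]])

```text
time: 14.8
ee_pos: [0.5767, 0.1654, 0.3073]
ee_rot: [3.141, -0.001, 0.634]
wrist_force: [1.5, 0.6, 6.4]
gripper_width: 0.0126
grasp_force: 59.8
```

```bash
python3 -c "
from h import *
s=env.sense();print(s['ft_torque'],s['wrist_force'],s['ee_rot'])"
```

```text
[ 0.16795914 -0.13717856  0.06869064] [1.45288569 0.63276977 6.41696513] [ 3.14077424e+00 -5.34873385e-04  6.33675044e-01]
```

Emit:
apply_moves(steps=[[0, 0, 0, 0, 0, 0.02, 0.008], [0, 0, 0, 0, 0, 0.02, 0.008], [0, 0, 0, 0, 0, 0.02, 0.008], [0, 0, 0, 0, 0, 0, 0.008]])

```text
time: 15.2
ee_pos: [0.5768, 0.1654, 0.3073]
ee_rot: [3.141, -0.001, 0.574]
wrist_force: [1.6, 1.0, 5.6]
gripper_width: 0.0124
grasp_force: 59.8
```

```bash
python3 -c "
from h import *
s=env.sense();print(s['ft_torque'],s['wrist_force'],s['ee_rot'])"
```

```text
[ 0.13401381 -0.16665692  0.01053378] [1.63443568 1.00143124 5.64114095] [ 3.14070451e+00 -8.06903250e-04  5.73701950e-01]
```

Emit:
apply_moves(steps=[[0, 0, 0, 0, 0, 0.02, 0.008], [0, 0, 0, 0, 0, 0.02, 0.008], [0, 0, 0, 0, 0, 0.02, 0.008], [0, 0, 0, 0, 0, 0, 0.008]])

```text
time: 15.6
ee_pos: [0.5769, 0.1654, 0.3074]
ee_rot: [3.141, -0.001, 0.514]
wrist_force: [2.4, 1.1, 5.7]
gripper_width: 0.0125
grasp_force: 59.7
```

```bash
python3 -c "
from h import *
s=env.sense();print(s['ft_torque'],s['wrist_force'],s['ee_rot'])"
```

```text
[ 0.23001145 -0.20754957  0.03983342] [2.39278134 1.06920599 5.65996082] [ 3.14075755e+00 -1.08400117e-03  5.13681457e-01]
```

Emit:
apply_moves(steps=[[0, 0, 0, 0, 0, 0.02, 0.008], [0, 0, 0, 0, 0, 0.02, 0.008], [0, 0, 0, 0, 0, 0, 0.008]])

```text
time: 15.9
ee_pos: [0.5769, 0.1655, 0.3074]
ee_rot: [3.141, -0.001, 0.474]
wrist_force: [1.1, 1.9, 6.2]
gripper_width: 0.0124
grasp_force: 59.8
```

```bash
python3 -c "
from h import *
s=env.sense();print(s['ft_torque'],s['wrist_force'],s['ee_rot'])"
```

```text
[ 0.21936926 -0.21856998  0.06962045] [1.05240512 1.90786443 6.20402888] [ 3.14084328e+00 -1.26015130e-03  4.73636607e-01]
```

Emit:
apply_moves(steps=[[0, 0, 0, 0, 0, 0.02, 0.008], [0, 0, 0, 0, 0, 0.02, 0.008], [0, 0, 0, 0, 0, 0.02, 0.008], [0, 0, 0, 0, 0, 0, 0.008]])

```text
time: 16.3
ee_pos: [0.5769, 0.1655, 0.3074]
ee_rot: [3.141, -0.001, 0.414]
wrist_force: [1.6, 1.1, 4.9]
gripper_width: 0.0125
grasp_force: 59.8
```

```bash
python3 -c "
from h import *
s=env.sense();print(s['ft_torque'],s['wrist_force'],s['ee_rot'])"
```

```text
[ 0.26447534 -0.22334049  0.06598665] [1.57448758 1.0752663  4.86145799] [ 3.14093301e+00 -1.48903031e-03  4.13670573e-01]
```

Emit:
apply_moves(steps=[[0, 0, 0, 0, 0, 0.02, 0.008], [0, 0, 0, 0, 0, 0.02, 0.008], [0, 0, 0, 0, 0, 0, 0.008]])

```text
time: 16.6
ee_pos: [0.5769, 0.1655, 0.3075]
ee_rot: [3.141, -0.002, 0.374]
wrist_force: [2.0, 1.3, 6.0]
gripper_width: 0.0127
grasp_force: 59.8
```

```bash
python3 -c "
from h import *
s=env.sense();print(s['ft_torque'],s['wrist_force'],s['ee_rot'])"
```

```text
[ 0.24339331 -0.27112034  0.06108049] [1.98158376 1.26844583 5.97608183] [ 3.14100834e+00 -1.55491218e-03  3.73679768e-01]
```

Emit:
apply_moves(steps=[[0, 0, 0, 0, 0, 0.02, 0.008], [0, 0, 0, 0, 0, 0.02, 0.008], [0, 0, 0, 0, 0, 0, 0.008]])

```text
time: 16.9
ee_pos: [0.5769, 0.1655, 0.3074]
ee_rot: [3.141, -0.002, 0.334]
wrist_force: [1.9, 1.6, 5.7]
gripper_width: 0.0124
grasp_force: 59.8
```

```bash
python3 -c "
from h import *
s=env.sense();print(s['ft_torque'],s['wrist_force'],s['ee_rot'])"
```

```text
[ 0.23452849 -0.23690578  0.00046483] [1.86781728 1.57305964 5.69593495] [ 3.14107230e+00 -1.54221876e-03  3.33603659e-01]
```

Emit:
apply_moves(steps=[[0, 0, 0, 0, 0, 0.02, 0.008], [0, 0, 0, 0, 0, 0.02, 0.008], [0, 0, 0, 0, 0, 0, 0.008]])

```text
time: 17.2
ee_pos: [0.5769, 0.1655, 0.3074]
ee_rot: [3.141, -0.002, 0.294]
wrist_force: [3.0, 1.2, 5.8]
gripper_width: 0.0124
grasp_force: 59.8
```

```bash
python3 -c "
from h import *
s=env.sense();print(s['ft_torque'],s['wrist_force'],s['ee_rot'])"
```

```text
[ 0.23897273 -0.25275075 -0.00237308] [2.95617209 1.2454226  5.77646871] [ 3.14107057e+00 -1.52639010e-03  2.93655306e-01]
```

Emit:
apply_moves(steps=[[0, 0, 0, 0, 0, 0.02, 0.008], [0, 0, 0, 0, 0, 0.02, 0.008], [0, 0, 0, 0, 0, 0, 0.008]])

```text
time: 17.5
ee_pos: [0.5769, 0.1654, 0.3074]
ee_rot: [3.141, -0.001, 0.254]
wrist_force: [1.5, 1.6, 6.2]
gripper_width: 0.0125
grasp_force: 59.8
```

```bash
python3 -c "
from h import *
s=env.sense();print(s['ft_torque'],s['wrist_force'],s['ee_rot'])"
```

```text
[ 0.16781535 -0.19549729 -0.0130639 ] [1.47372732 1.55031792 6.2113844 ] [ 3.14098670e+00 -1.46850967e-03  2.53576384e-01]
```

Emit:
apply_moves(steps=[[0, 0, 0, 0, 0, 0.02, 0.008], [0, 0, 0, 0, 0, 0.02, 0.008], [0, 0, 0, 0, 0, 0, 0.008]])

```text
time: 17.8
ee_pos: [0.577, 0.1653, 0.3074]
ee_rot: [3.141, -0.002, 0.214]
wrist_force: [1.9, 0.6, 5.3]
gripper_width: 0.0126
grasp_force: 59.7
```

```bash
python3 -c "
from h import *
s=env.sense();print(s['ft_torque'],s['wrist_force'],s['ee_rot'])"
```

```text
[ 0.07825971 -0.26163668  0.03642038] [1.94341687 0.55238801 5.30313638] [ 3.14081734e+00 -1.53710171e-03  2.13789695e-01]
```

```bash
python3 - <<'E'
from h import *
im,d=env.get_image('scene');P=cloud('scene',d)
cv2.imwrite('pics/s3.png',cv2.resize(im[130:250,220:380],(800,600),interpolation=cv2.INTER_CUBIC)[...,::-1])
q=P.reshape(-1,3);q=q[(np.hypot(q[:,0]-.575,q[:,1]-.166)<.034)]
print(np.histogram(q[:,2],bins=np.arange(.086,.17,.003)))
E
```

```text
(array([  7,  44, 117,   7,  11,  35,  35,  35,  36,  36,  32,  37,  44,
        56, 196,  18,  18,  19,  22,  33,  28,  50,  26,  21,  17,  26,
        20,  16]), array([0.086, 0.089, 0.092, 0.095, 0.098, 0.101, 0.104, 0.107, 0.11 ,
       0.113, 0.116, 0.119, 0.122, 0.125, 0.128, 0.131, 0.134, 0.137,
       0.14 , 0.143, 0.146, 0.149, 0.152, 0.155, 0.158, 0.161, 0.164,
       0.167, 0.17 ]))
```

View pics/s3.png

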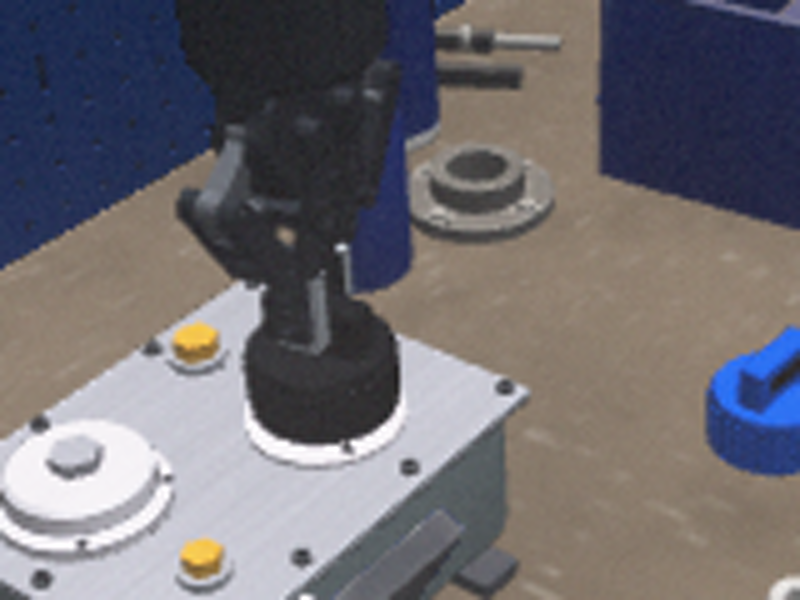

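The cap is low on the neck at about (322,375), square, with its skirt just above the white collar and the pads still on the bar.

Emit:
apply_moves(steps=[[0, 0, 0, 0, 0, 0.015, 0.008], [0, 0, 0, 0, 0, 0.015, 0.008], [0, 0, 0, 0, 0, 0, 0.008]])

```text
time: 18.15
ee_pos: [0.5772, 0.1652, 0.3075]
ee_rot: [3.14, -0.002, 0.184]
wrist_force: [1.8, 0.1, 4.2]
gripper_width: 0.0123
grasp_force: 59.7
```

```bash
python3 -c "
from h import *
s=env.sense();print(s['ft_torque'],s['wrist_force'],s['ee_rot'],s['joint_torque'])"
```

```text
[ 0.01160675 -0.43701064  0.28734155] [1.80589605 0.08621646 4.2307442 ] [ 3.14030090e+00 -2.15789241e-03  1.84303841e-01] [  0.41090989 -51.71124101 -20.49733579   0.32230594   0.87618493
   0.35339098]
```

Emit:
apply_moves(steps=[[0, 0, 0, 0, 0, 0.015, 0.008], [0, 0, 0, 0, 0, 0.015, 0.008], [0, 0, 0, 0, 0, 0, 0.008]])

```text
time: 18.45
ee_pos: [0.5773, 0.1653, 0.3075]
ee_rot: [3.14, -0.002, 0.155]
wrist_force: [3.1, -0.3, 5.7]
gripper_width: 0.0128
grasp_force: 60.0
```

```bash
python3 -c "
from h import *
s=env.sense();print(s['ft_torque'],s['wrist_force'],s['ee_rot'],s['joint_torque'])"
```

```text
[-0.10414762 -0.67817076  0.71293198] [ 3.09954007 -0.335272    5.69652381] [ 3.14038535e+00 -2.47580151e-03  1.54693425e-01] [  0.50128201 -51.55911684 -19.68034744   0.76147601   1.33036025
   0.769183  ]
```

The stop is reached, with the moment rising to 0.7 N m. I'll relieve the twist and let go.

Emit:
apply_moves(steps=[[0, 0, 0, 0, 0, -0.025, 0.008], [0, 0, -0.0005, 0, 0, -0.01, 0.008], [0, 0, 0, 0, 0, 0, 0.008], [0, 0, 0, 0, 0, 0, 0.02], [0, 0, 0, 0, 0, 0, 0.03], [0, 0, 0, 0, 0, 0, 0.04], [0, 0, 0, 0, 0, 0, 0.05], [0, 0, 0, 0, 0, 0, 0.05]])

```text
time: 19.25
ee_pos: [0.5761, 0.1656, 0.3071]
ee_rot: [-3.141, 0.001, 0.189]
wrist_force: [-0.3, -0.5, -0.6]
gripper_width: 0.0499
grasp_force: 0.0
```

Emit:
apply_moves(steps=[[0, 0, -0.005, 0, 0, 0, 0.05], [0, 0, -0.015, 0, 0, 0, 0.05], [0, 0, -0.03, 0, 0, 0, 0.05], [0, 0, -0.04, 0, 0, 0, 0.05], [0, 0, -0.03, 0, 0, 0, 0.05], [0, 0, 0, 0, 0, 0, 0.05], [0, 0, 0, 0, 0, 0, 0.05]])

```text
time: 19.95
ee_pos: [0.5764, 0.1656, 0.4284]
ee_rot: [-3.141, -0.002, 0.189]
wrist_force: [-1.0, -0.2, -0.8]
gripper_width: 0.0502
grasp_force: 0.0
```

```bash
python3 - <<'E'
from h import *
print(env.sense()['wrist_force'])
im,d=env.get_image('scene');P=cloud('scene',d).reshape(-1,3)
cv2.imwrite('pics/s4.png',cv2.resize(im[130:250,220:380],(800,600),interpolation=cv2.INTER_CUBIC)[...,::-1])
q=P[(np.hypot(P[:,0]-.575,P[:,1]-.166)<.034)]
f=q[abs(q[:,2]-.130)<.005];b=q[abs(q[:,2]-.152)<.005]
print(len(f),np.median(f[:,2]),cv2.minEnclosingCircle(f[:,:2].astype(np.float32)),np.median(b[b[:,2]>.149][:,2]))
l=P[(abs(P[:,2]-.09)<.006)&(abs(P[:,0]-.6)<.07)&(abs(P[:,1]-.2)<.09)];print("lid",np.median(l[:,2]))
A=np.c_[f[:,:2],np.ones(len(f))];k=abs(f[:,2]-np.median(f[:,2]))<.0025;print("slope",np.linalg.lstsq(A[k],f[k,2],rcond=None)[0][:2])
E
```

```text
[-1.023367   -0.22599004 -0.76633111]
304 0.13043985881519551 ((0.5739167928695679, 0.16683068871498108), 0.031545091420412064) 0.1520612627124852
lid 0.08979825064743291
slope [ 0.00969428 -0.01035335]
```

View pics/s4.png

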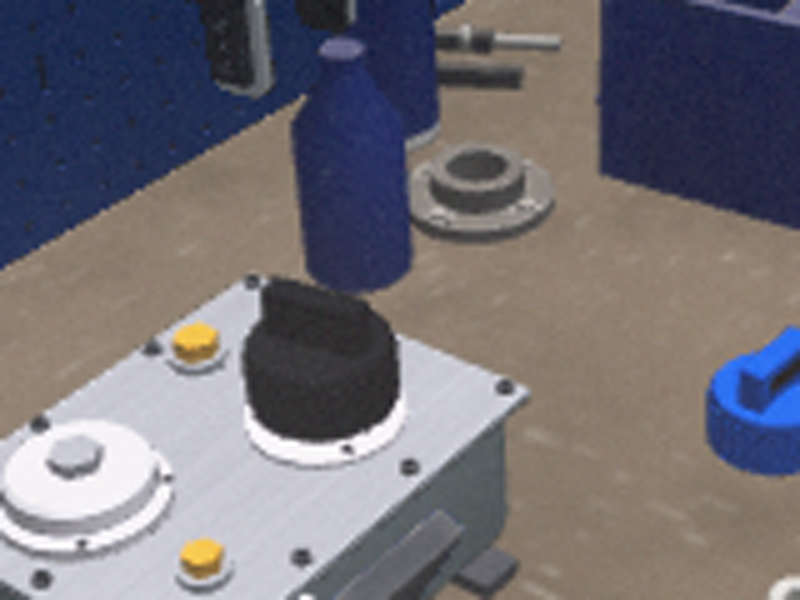

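The released cap stays down on the neck at about (322,370). Its face is at 130.4 mm and 131.1 mm is expected when home, so it is locked.

```bash
python3 -c "
from workcell import env
print(env.job_done())"
```

```text
the job is handed in; nothing more can be done
None
```

The black cap is on the filler neck, turned clockwise to its stop and released; a last picture showed it staying down at its home height, and the job is handed in (no verdict was returned).

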